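# Press the frame's plugs home in order

## Robot

A 6-joint arm with a two-finger parallel gripper is mounted at the origin on the work surface. World frame = base frame: x ahead of the robot, y to its left, z up, the work surface at z = 0. Lengths are in m, angles in degrees, forces in N, time in s.
With the tool pointing down it reaches from about 0.4 to 0.825 m from the base axis. Payload 7 kg.
Tool frame: the origin (TCP) lies between the finger pads; the fingertips stand 19 mm ahead of it and the grasp point (between the pads) is the TCP; z points along the fingers, y is the line along which they close (so a half turn about z gives the same grasp; the last joint's range is limited). The gripper opens to 88 mm and grips with 3 to 60 N. Pads are 19 mm wide; open, the fingers measure 130 mm over their backs; the gripper's body (78 mm by 193 mm) begins 47 mm behind the grasp point.
Start: joints at [92.023, 20.546, 0.682, 0, -70.136, -16.507], TCP at [0.169, 0.654, 0.246] pointing down, gripper open.
Joint ranges: [-176.03, 176.03], [-82.01, 121.73], [-58.28, 71.71], [-173.87, 95.51], [-174.79, -0.11], [-173.66, 173.66]. Speed limits (degrees/s): [136.94, 136.94, 172.46, 180, 180, 180].

## Interface

Orientations are given as [roll, pitch, yaw] about the fixed x, y, z axes, in that order (R = Rz(yaw) Ry(pitch) Rx(roll)).
In Python, from plant import r gives the robot as it stands. The module is installed in compiled form; this text tells all that it offers.
- The arm moves only by the shell command python3 -m pendant 'ROWS' [OPENING] [FORCE]. ROWS is JSON, a list of rows, each a list of 6 numbers: the shift along the tool's x, y, z in mm, then the turn, a rotation vector about the tool's x, y, z in rad. In form: [[tx, ty, tz, wx, wy, wz], ...]. A call has 1 to 20 rows; each row is the pose to reach, as a shift and turn from the pose commanded when the call began, along the tool's axes at that moment; what a row does not reach only later rows make up. A row lasts 1/8 s, in which the tool goes at most 62.5 mm and 10.7 degrees, less where a joint would pass 70% of its speed; a pose out of reach is approached as far as the arm can. A call with a gripper value outside its range is refused whole. OPENING is the finger opening in mm, from 0 to 87.6, set as the call begins (- or left out, the last holds). The fingers move at their own pace and stop on an object; FORCE is the grip in N (left out, the last holds). Time passes only in rows, so rows that repeat a pose let the fingers close. It gives the time, the measured TCP pose, the force, the opening and the grip force at its end, in the units of the state.
- r.get_state(): the state, without advancing time (a new reading comes with each control period).
- r.capture(name): name is "scene" or "top" or "wrist"; returns the picture (480x640x3 uint8, red, green, blue); there is no depth.
- r.camera_params(name): a dict with "mtx" (3x3 intrinsics, pixels), "rvec" (rotation vector, rad) and "tvec" (3), from world to camera coordinates, as OpenCV has them; the wrist camera has in their place "mount" (4x4, takes a point from camera to tool coordinates, whose origin is the TCP and whose axes are the flange's). Camera axes: x right, y down, z forward; pixel columns grow to the right and rows downward; lengths in m; the calibration is good to about 2 mm. A picture is of the moment at which its call begins: read the wrist's pose just before it. camera_params takes no time and is no camera call.
- r.close_job(): hands the job in; it is judged then, once.
The state is a dict: "time_s": time; "joints": joint angles; "qd": joint speeds; "joint_torque": joint torques, N m; "tcp_pos": TCP position; "eef_rot": TCP orientation; "contact_force": force on the tool from outside, world axes, zero at the start; "moment": the same for the moment, N m; "gripper_width": finger opening in m; "gripper_force": force on a finger pad.
Only numpy, scipy, OpenCV 4.12 (cv2) and the standard library are available. Lean on these libraries where they do the work, as an engineer would, in place of code of your own. Each camera call takes 0.05 s, during which the arm holds its last target. There are 200 camera calls.

## Task

Three walnut plugs stand a little proud of the pale maple door frame: with a fingertip, lightly press each one straight down until it is fully home, first the large round one, then the square one, then the small round one. Push each gently, coming softly to the stop, never lift a plug, leave the thin bare dowel as it stands, and do not disturb the other things on the bench.

Things in the scene. Friction and masses are not known exactly. Their poses are not given: they have to be found in the camera images.
- frame: pale maple door frame, 205 x 305 mm (x, y), members 55 mm wide, fixed on a grey board 260 x 370 x 12 mm; its level upper face is 36 mm above the bench. Origin: centre of the board's underside; z up; the long members run along y at x = -75 and +75 mm. Four walnut pieces (three plugs, a dowel) stand in the long members, one near each corner; which is where varies
- large_round (a joint): the large round plug: a flat disc-shaped cap 50 mm across and 10 mm thick on a stem. Value: gap in m between the cap's underside and the frame's face; starts at 0.008 to 0.014, 0 is fully home (cap resting on the frame, its top 46 mm above the bench). Walnut. Slides vertically in a tight hole: yields at 2 to 3 N, stays where it is left, rigid stop when home.
- large_round_top (a point): centre of the top face of the cap of large_round; it moves with the plug
- square (a joint): the square plug: a flat square cap 36 x 36 mm (sides parallel to the frame's) and 10 mm thick on a stem. Value: gap in m between the cap's underside and the frame's face; starts at 0.008 to 0.014, 0 is fully home (cap resting on the frame, its top 46 mm above the bench). Walnut. Slides vertically in a tight hole: yields at 2 to 3 N, stays where it is left, rigid stop when home.
- square_top (a point): centre of the top face of the cap of square; it moves with the plug
- small_round (a joint): the small round plug: a flat disc-shaped cap 26 mm across and 10 mm thick on a stem. Value: gap in m between the cap's underside and the frame's face; starts at 0.008 to 0.014, 0 is fully home (cap resting on the frame, its top 46 mm above the bench). Walnut. Slides vertically in a tight hole: yields at 2 to 3 N, stays where it is left, rigid stop when home.
- small_round_top (a point): centre of the top face of the cap of small_round; it moves with the plug
- dowel (a joint): the bare walnut dowel: a thin round pin 12 mm across without a cap. Value: height in m of its mark above the frame's face; its top is 35 mm higher than that and stands 43 to 49 mm above the frame. It slides as easily as the plugs and must stay as it is.
- dowel_top (a point): centre of the dowel's top end
- sanding_block: cork sanding block, 40 x 65 x 28 mm, loose inside the frame's opening; origin at the centre of its underside
- wax_tin: round metal wax tin, 50 mm across, 26 mm high, loose inside the frame's opening; origin at the centre of its underside
- glue_bottle: white glue bottle, 60 mm across, 170 mm high, standing left of the board; origin at the centre of its underside
- router: cordless trim router (black, metal, yellow), 90 mm across, 205 mm high, standing left of the board; origin at the centre of its underside
- mallet: mallet lying on the bench right of the board, about 260 mm long, 26 mm high; origin under its middle
- screwdriver: screwdriver lying beyond the board, about 200 mm long, 26 mm high; origin under its middle
- offcut: wooden offcut, 50 x 120 x 30 mm, lying right of the board; origin at the centre of its underside
Not all that is in view belongs to the job. Of the things like the wax_tin, leave any that is pink or yellow; of the rest the smaller one is meant.

How it is judged (in metres and radians):
On the way, in this order (a step that is already met when the one before it is completed fails the run):
1. the large round plug is pressed home (value of joint large_round below 0.002 m), for 0.2 s.
2. the square plug is pressed home (value of joint square below 0.002 m), for 0.2 s.
3. the small round plug is pressed home (value of joint small_round below 0.002 m), for 0.2 s.
At the end, for the whole second after the job is handed in: all three plugs are home (gap under the cap below 2 mm), the dowel's top is within 4 mm of where it began, and every other loose thing is at rest within 30 mm of where it began (value of joint each of large_round, square, small_round below 0.002 m and distance of dowel_top from where it was at the start of the episode below 0.004 m and distance of each of sanding_block, wax_tin, glue_bottle, router, mallet, screwdriver, offcut from where it was at the start of the episode below 0.03 m and linear speed of each of sanding_block, wax_tin, glue_bottle, router, mallet, screwdriver, offcut below 0.02 m/s); the robot touches nothing.
It fails at once if a plug is moved (3 mm) before the plugs ahead of it in the order are home ((distance of square_top from where it was at the start of the episode above 0.003 m and value of joint large_round above 0.003 m) or (distance of small_round_top from where it was at the start of the episode above 0.003 m and value of joint large_round above 0.003 m) or (distance of small_round_top from where it was at the start of the episode above 0.003 m and value of joint square above 0.003 m)).
It fails at once if a plug is pressed hard, with more than 30 N (contact force between any of large_round, square, small_round and anything else above 30 N).
It fails at once if a plug is lifted (gap above 20 mm) (value of joint any of large_round, square, small_round above 0.02 m).
It fails at once if the dowel is pushed in or pulled out by 4 mm (distance of dowel_top from where it was at the start of the episode above 0.004 m).
It fails at once if another thing is shifted or lifted by more than 30 mm (distance of any of sanding_block, wax_tin, glue_bottle, router, mallet, screwdriver, offcut from where it was at the start of the episode above 0.03 m).
It also fails if it takes over 45 s, if anything falls off the work surface, if the arm or the gripper's body presses on something with over 40 N, if the wrist force passes 120 N, or if a joint passes its speed limit or range.

## Working session

There is one attempt and no reset: what is moved stays moved. The work goes in short steps, Python scripts to look and compute and a shell command to move; the robot and the scene stay as the last step left them, time stands still between calls to the robot, and variables do not carry over. Pictures are saved under pics/ and viewed, at most 10 in all, crops included, and the job is handed in when it is done.

```bash
mkdir -p pics; python3 - <<'E'
from plant import r
import cv2
print(r.get_state())
for n in("scene","top"):
    im=r.capture(n); cv2.imwrite(f"pics/{n}0.png",im[:,:,::-1]); print(n,r.camera_params(n))
print(r.camera_params("wrist"))
E
```

```text
{'time_s': 0.0, 'joints': array([ 9.20236627e+01,  2.05914174e+01,  6.33569417e-01, -2.06918600e-02,
       -7.01360328e+01, -1.65056840e+01]), 'qd': array([ 0.02325557, -0.05284378,  0.00496767, -0.02108934, -0.05336694,
        0.11726526]), 'joint_torque': array([-9.85442566e-04, -5.82706618e+01,  2.93063271e+01,  6.99747115e+00,
        6.99141747e-03, -1.60666855e-04]), 'tcp_pos': array([0.16872102, 0.65309491, 0.24461952]), 'eef_rot': array([ 1.79904461e+02, -8.02511833e-03, -1.44890614e+01]), 'contact_force': array([ 0.29931703, -0.03357293, -0.51269909]), 'moment': array([0.01005943, 0.01295176, 0.0456423 ]), 'gripper_force': 0.0, 'gripper_width': 0.08769238791076998}
scene {'mtx': array([[598.11693452,   0.        , 328.82976069],
       [  0.        , 598.11693452, 249.27104322],
       [  0.        ,   0.        ,   1.        ]]), 'rvec': array([ 1.83892203,  1.37413828, -0.72533463]), 'tvec': array([-0.12635153, -0.2533822 ,  1.91690576])}
top {'mtx': array([[473.9192595 ,   0.        , 309.1450777 ],
       [  0.        , 473.9192595 , 240.66101773],
       [  0.        ,   0.        ,   1.        ]]), 'rvec': array([ 2.13674419, -2.14361186,  0.20477755]), 'tvec': array([-0.05224635,  0.61970025,  1.11669211])}
{'mtx': array([[367.24455815,   0.        , 324.57445308],
       [  0.        , 367.24455815, 234.86603252],
       [  0.        ,   0.        ,   1.        ]]), 'mount': array([[-5.20462915e-04, -9.55821326e-01, -2.93947821e-01,
         7.95378158e-02],
       [ 9.99999447e-01, -2.28939736e-04, -1.02615881e-03,
         1.61769949e-03],
       [ 9.13528138e-04, -2.93948192e-01,  9.55820917e-01,
        -1.41153316e-01],
       [ 0.00000000e+00,  0.00000000e+00,  0.00000000e+00,
         1.00000000e+00]])}
```

View pics/top0.png

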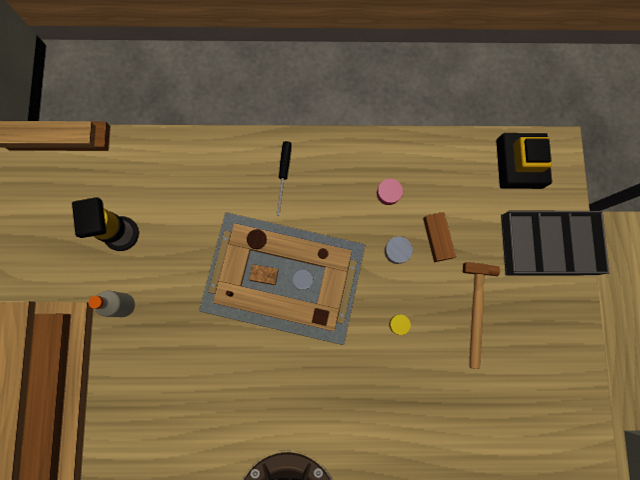

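View pics/scene0.png

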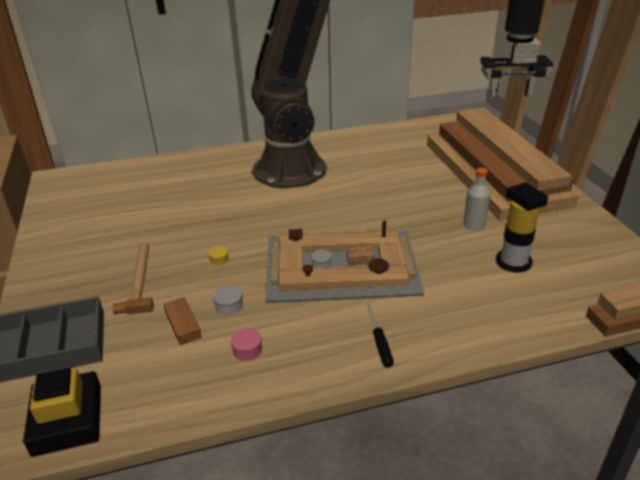

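The top view shows the frame: large round ~(257,239), small round ~(323,253), square ~(320,317), dowel ~(229,294). The wax-tin-like items are the grey one inside the frame at (303,280), grey (399,250), pink (390,191) and yellow (400,324). Excluding pink and yellow, the smaller grey one, inside the frame, is meant. I leave them all alone anyway.

```bash
python3 - <<'E'
import cv2
im=cv2.imread("pics/top0.png")[205:350,195:370]
cv2.imwrite("pics/crop0.png",cv2.resize(im,None,fx=4,fy=4,interpolation=cv2.INTER_CUBIC))
E
```

```text
(no output)
```

View pics/crop0.png

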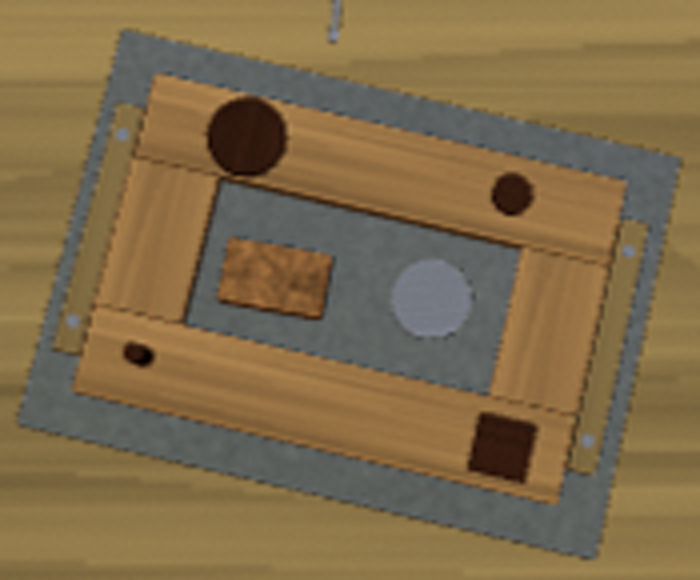

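Crop: large round at (247,136), small round (512,194), square (503,447), dowel about (138,353); board corners (122,30), (681,158), (596,557), (18,425).

```bash
cat > h.py <<'E'
import numpy as np, cv2
from plant import r
from scipy.spatial.transform import Rotation as R
def ray(name,uv,z):
    p=r.camera_params(name); A=cv2.Rodrigues(np.array(p["rvec"]))[0]
    d=A.T@np.linalg.inv(p["mtx"])@[*uv,1]; c=-A.T@p["tvec"]
    return c+d*(z-c[2])/d[2]
def crop(cx,cy): return (195+(cx-1.5)/4,205+(cy-1.5)/4)
def rel(P):
    s=r.get_state(); T=R.from_euler("xyz",s["eef_rot"],degrees=True)
    return (T.inv().apply(P-s["tcp_pos"])*1000).round(1)
E
python3 - <<'E'
from h import *
for n,c,z in [("L",(247,136),.057),("S",(512,194),.057),("Q",(503,447),.057),("D",(133,352),.082)]:
    P=ray("top",crop(*c),z); print(n,P.round(4),rel(np.array([*P[:2],.3])))
C=np.array([ray("top",crop(*c),.012) for c in[(122,30),(681,158),(596,557),(18,425)]])
print(C.round(3),C.mean(0), np.linalg.norm(np.diff(C,axis=0),axis=1))
d=C[0]-C[1]+C[3]-C[2]; print("yaw of y", np.degrees(np.arctan2(d[1],d[0]))-90)
E
```

```text
L [0.6243 0.0756 0.057 ] [585.6 445.2 -54.5]
S [ 0.5879 -0.0871  0.057 ] [591.1 611.9 -54.3]
Q [ 0.4347 -0.0802  0.057 ] [441.  643.5 -54.3]
D [0.4906 0.1385 0.082 ] [440.4 417.8 -54.6]
[[ 0.702  0.161  0.012]
 [ 0.618 -0.198  0.012]
 [ 0.368 -0.139  0.012]
 [ 0.45   0.219  0.012]] [0.53436708 0.01091789 0.012     ] [0.3688061  0.25646508 0.36752454]
yaw of y -13.064660844144385
```

```bash
python3 -m pendant '[[0,0,-54,0,0,0],[50,38,-54,0,0,0],[98,75,-54,0,0,0],[146,111,-54,0,0,0],[194,148,-54,0,0,0],[242,184,-54,0,0,0],[290,220,-54,0,0,0],[338,257,-54,0,0,0],[386,293,-54,0,0,0],[434,330,-54,0,0,0],[482,366,-54,0,0,0],[530,403,-54,0,0,0],[560,425,-54,0,0,0],[586,445,-54,0,0,0],[586,445,-54,0,0,0],[586,445,-54,0,0,0],[586,445,-54,0,0,0],[586,445,-54,0,0,0]]' 0 10
python3 - <<'E'
from h import *
s=r.get_state(); im=r.capture("wrist"); cv2.imwrite("pics/w0.png",im[:,:,::-1])
M=r.camera_params("wrist"); T=np.eye(4); T[:3,:3]=R.from_euler("xyz",s["eef_rot"],degrees=True).as_matrix(); T[:3,3]=s["tcp_pos"]
G=np.linalg.inv(T@M["mount"])
for n,P in dict(L=[.6243,.0756,.057],S=[.5879,-.0871,.057],Q=[.4347,-.0802,.057]).items():
    c=G[:3,:3]@P+G[:3,3]; print(n,(M["mtx"]@(c/c[2]))[:2])
print(s)
E
```

```text
time_s: 2.35
tcp_pos: [0.6246, 0.0769, 0.2999]
eef_rot: [-180.0, -0.0, -14.4]
contact_force: [-0.6, -0.6, -0.0]
gripper_width: 0.0006
gripper_force: 0.0
L [324.69655873 200.20040288]
S [482.14878245 195.27521838]
Q [492.87868098 321.0706002 ]
{'time_s': 2.35, 'joints': array([ 2.47597569e+01,  1.46277250e+01, -6.28893397e-01, -3.00322306e-03,
       -7.47203303e+01,  5.08242670e+01]), 'qd': array([-0.2129078 ,  0.04952071,  0.13948959,  0.06339717,  0.03573282,
       -0.01205769]), 'joint_torque': array([-1.19004976e-01, -5.07937825e+01,  3.01048779e+01,  7.11121917e+00,
        8.42678058e-02, -4.63590099e-03]), 'tcp_pos': array([0.62455547, 0.07685621, 0.29985678]), 'eef_rot': array([-1.79983192e+02, -1.60393237e-02, -1.44167693e+01]), 'contact_force': array([-0.58364623, -0.59744764, -0.02798272]), 'moment': array([-0.02745611, -0.02340862,  0.02864856]), 'gripper_force': 0.0, 'gripper_width': 0.0006235696021847073}
```

View pics/w0.png

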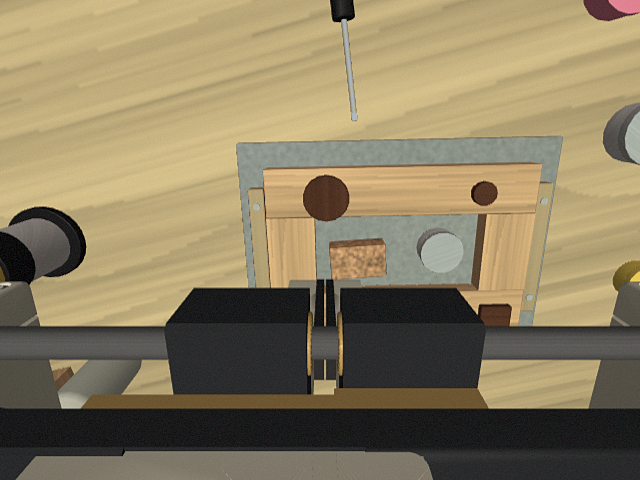

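Wrist view: large round (326,198), small round (484,193), square ~(495,318). These match the predictions within about 2 px, so the positions are good. Descending.

```bash
python3 -m pendant '[[0,1,50,0,0,0],[0,1,105,0,0,0],[0,1,155,0,0,0],[0,1,190,0,0,0],[0,1,208,0,0,0],[0,1,215,0,0,0],[0,1,217,0,0,0],[0,1,217,0,0,0],[0,1,217,0,0,0]]'
python3 -m pendant '[[0,0,1,0,0,0],[0,0,2,0,0,0],[0,0,3,0,0,0],[0,0,4,0,0,0],[0,0,5,0,0,0],[0,0,6,0,0,0],[0,0,7,0,0,0],[0,0,8,0,0,0],[0,0,9,0,0,0],[0,0,9,0,0,0]]'
```

```text
time_s: 3.52
tcp_pos: [0.6252, 0.0753, 0.0837]
eef_rot: [-179.9, -0.1, -14.5]
contact_force: [-0.5, -0.1, 0.4]
gripper_width: 0.0004
gripper_force: 0.0
time_s: 4.78
tcp_pos: [0.6247, 0.0752, 0.0735]
eef_rot: [-180.0, -0.0, -14.5]
contact_force: [-0.9, -0.1, 2.3]
gripper_width: 0.0003
gripper_force: 0.9
```

```bash
python3 -m pendant '[[0,0,0.5,0,0,0],[0,0,1,0,0,0],[0,0,1.5,0,0,0],[0,0,2,0,0,0],[0,0,2.5,0,0,0],[0,0,3,0,0,0],[0,0,3.5,0,0,0],[0,0,4,0,0,0],[0,0,4.5,0,0,0],[0,0,5,0,0,0],[0,0,5.5,0,0,0],[0,0,6,0,0,0],[0,0,6.4,0,0,0],[0,0,6.8,0,0,0],[0,0,6.8,0,0,0]]'
python3 -m pendant '[[0,0,0.2,0,0,0],[0,0,0.4,0,0,0],[0,0,0.6,0,0,0],[0,0,0.8,0,0,0],[0,0,1,0,0,0],[0,0,1,0,0,0]]'
```

```text
time_s: 6.65
tcp_pos: [0.6247, 0.0751, 0.0667]
eef_rot: [-180.0, -0.0, -14.5]
contact_force: [-0.6, -0.1, 2.2]
gripper_width: 0.0005
gripper_force: 1.1
time_s: 7.4
tcp_pos: [0.6246, 0.0751, 0.0657]
eef_rot: [180.0, 0.0, -14.5]
contact_force: [-1.7, 0.6, 2.5]
gripper_width: 0.0009
gripper_force: 1.3
```

```bash
python3 -m pendant '[[0,0,0.2,0,0,0],[0,0,0.4,0,0,0],[0,0,0.6,0,0,0],[0,0,0.6,0,0,0]]'; python3 -m pendant '[[0,0,0.1,0,0,0],[0,0,0.2,0,0,0],[0,0,0.2,0,0,0],[0,0,0.2,0,0,0]]'
```

```text
time_s: 7.9
tcp_pos: [0.6247, 0.0751, 0.0653]
eef_rot: [180.0, -0.0, -14.5]
contact_force: [-2.5, -0.7, 4.4]
gripper_width: 0.0007
gripper_force: 2.4
time_s: 8.4
tcp_pos: [0.6247, 0.0751, 0.0653]
eef_rot: [-180.0, -0.0, -14.5]
contact_force: [-2.9, 0.1, 6.9]
gripper_width: 0.0006
gripper_force: 3.2
```

Stop reached at TCP z 0.0653 (large round home). On to the square.

```bash
python3 -m pendant '[[0,0,-10,0,0,0],[0,0,-50,0,0,0],[-30,41,-60,0,0,0],[-60,82,-60,0,0,0],[-90,123,-60,0,0,0],[-120,164,-60,0,0,0],[-144,198,-60,0,0,0],[-144,198,-60,0,0,0],[-144,198,-40,0,0,0],[-144,198,-25,0,0,0],[-144,198,-19,0,0,0],[-144,198,-19,0,0,0],[-144,198,-19,0,0,0]]'
python3 -m pendant '[[0,0,1,0,0,0],[0,0,2,0,0,0],[0,0,3,0,0,0],[0,0,4,0,0,0],[0,0,5,0,0,0],[0,0,6,0,0,0],[0,0,7,0,0,0],[0,0,8,0,0,0],[0,0,9,0,0,0],[0,0,9,0,0,0]]'
```

```text
time_s: 10.02
tcp_pos: [0.4363, -0.0803, 0.0845]
eef_rot: [-180.0, -0.0, -14.5]
contact_force: [-0.4, 0.4, -0.6]
gripper_width: 0.0003
gripper_force: 0.0
time_s: 11.28
tcp_pos: [0.4357, -0.0806, 0.0749]
eef_rot: [180.0, -0.0, -14.5]
contact_force: [-0.1, -0.2, 0.8]
gripper_width: 0.0001
gripper_force: 0.5
```

```bash
python3 - <<'E'
from h import *
im=r.capture("top")[205:350,195:370]; a=cv2.resize(im,None,fx=4,fy=4)[:,:,::-1]
cv2.imwrite("pics/t1.png",a)
im=r.capture("scene")[210:310,250:430]; cv2.imwrite("pics/s1.png",cv2.resize(im,None,fx=4,fy=4,interpolation=cv2.INTER_CUBIC)[:,:,::-1])
E
```

```text
(no output)
```

View pics/s1.png

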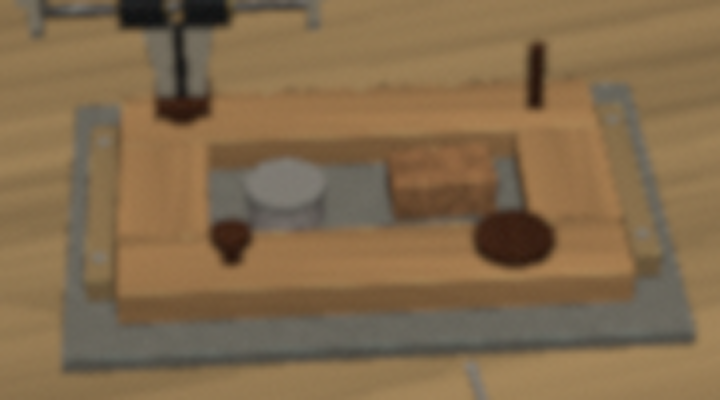

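The scene crop shows the large round flush at (513,238), the fingers centred on the square at (183,105), the small round proud at (231,240) and the dowel untouched at (537,75). I continue pressing the square.

```bash
python3 -m pendant '[[0,0,0.5,0,0,0],[0,0,1,0,0,0],[0,0,1.5,0,0,0],[0,0,2,0,0,0],[0,0,2.5,0,0,0],[0,0,3,0,0,0],[0,0,3.5,0,0,0],[0,0,4,0,0,0],[0,0,4.5,0,0,0],[0,0,5,0,0,0],[0,0,5.5,0,0,0],[0,0,6,0,0,0],[0,0,6.5,0,0,0],[0,0,7,0,0,0],[0,0,7.5,0,0,0],[0,0,8,0,0,0],[0,0,8.3,0,0,0],[0,0,8.3,0,0,0]]'
python3 -m pendant '[[0,0,0.2,0,0,0],[0,0,0.4,0,0,0],[0,0,0.6,0,0,0],[0,0,0.8,0,0,0],[0,0,1,0,0,0],[0,0,1.2,0,0,0],[0,0,1.2,0,0,0]]'
python3 -m pendant '[[0,0,0.1,0,0,0],[0,0,0.2,0,0,0],[0,0,0.3,0,0,0],[0,0,0.4,0,0,0],[0,0,0.4,0,0,0]]'
```

```text
time_s: 13.62
tcp_pos: [0.4357, -0.0806, 0.0666]
eef_rot: [-180.0, -0.0, -14.5]
contact_force: [-0.7, 0.4, 1.8]
gripper_width: 0.0004
gripper_force: 0.9
time_s: 14.5
tcp_pos: [0.4357, -0.0806, 0.0654]
eef_rot: [180.0, 0.0, -14.5]
contact_force: [-0.2, -0.5, 2.3]
gripper_width: 0.0008
gripper_force: 1.1
time_s: 15.12
tcp_pos: [0.4357, -0.0806, 0.0652]
eef_rot: [180.0, -0.0, -14.5]
contact_force: [-1.2, 0.4, 6.4]
gripper_width: 0.0005
gripper_force: 3.1
```

Square is home. Now the small round.

```bash
python3 -m pendant '[[0,0,-10,0,0,0],[0,0,-50,0,0,0],[40,-8,-60,0,0,0],[80,-16,-60,0,0,0],[120,-24,-60,0,0,0],[149,-32,-60,0,0,0],[149,-32,-60,0,0,0],[149,-32,-40,0,0,0],[149,-32,-25,0,0,0],[149,-32,-19,0,0,0],[149,-32,-19,0,0,0],[149,-32,-19,0,0,0]]'
python3 -m pendant '[[0,0,1,0,0,0],[0,0,2,0,0,0],[0,0,3,0,0,0],[0,0,4,0,0,0],[0,0,5,0,0,0],[0,0,6,0,0,0],[0,0,7,0,0,0],[0,0,8,0,0,0],[0,0,9,0,0,0],[0,0,9,0,0,0]]'
python3 -m pendant '[[0,0,0.5,0,0,0],[0,0,1,0,0,0],[0,0,1.5,0,0,0],[0,0,2,0,0,0],[0,0,2.5,0,0,0],[0,0,3,0,0,0],[0,0,3.5,0,0,0],[0,0,4,0,0,0],[0,0,4.5,0,0,0],[0,0,5,0,0,0],[0,0,5.5,0,0,0],[0,0,6,0,0,0],[0,0,6.5,0,0,0],[0,0,7,0,0,0],[0,0,7.5,0,0,0],[0,0,8,0,0,0],[0,0,8,0,0,0]]'
```

```text
time_s: 16.62
tcp_pos: [0.5883, -0.0868, 0.0847]
eef_rot: [-180.0, -0.1, -14.5]
contact_force: [-1.0, -0.2, 0.7]
gripper_width: 0.0003
gripper_force: 0.0
time_s: 17.88
tcp_pos: [0.588, -0.0868, 0.075]
eef_rot: [-180.0, -0.0, -14.5]
contact_force: [-0.8, -1.2, 1.0]
gripper_width: 0.0005
gripper_force: 0.9
time_s: 20.0
tcp_pos: [0.588, -0.0869, 0.067]
eef_rot: [180.0, 0.0, -14.5]
contact_force: [-0.2, -0.2, 2.1]
gripper_width: 0.0
gripper_force: 1.0
```

```bash
python3 -m pendant '[[0,0,0.2,0,0,0],[0,0,0.4,0,0,0],[0,0,0.6,0,0,0],[0,0,0.8,0,0,0],[0,0,1,0,0,0],[0,0,1.2,0,0,0],[0,0,1.4,0,0,0],[0,0,1.6,0,0,0],[0,0,1.6,0,0,0]]'
python3 -m pendant '[[0,0,0.1,0,0,0],[0,0,0.2,0,0,0],[0,0,0.3,0,0,0],[0,0,0.4,0,0,0],[0,0,0.4,0,0,0]]'
```

```text
time_s: 21.12
tcp_pos: [0.588, -0.0868, 0.0654]
eef_rot: [180.0, 0.0, -14.5]
contact_force: [-1.0, -0.2, 2.2]
gripper_width: 0.0004
gripper_force: 1.2
time_s: 21.75
tcp_pos: [0.588, -0.0869, 0.0653]
eef_rot: [-180.0, -0.0, -14.5]
contact_force: [-2.1, -0.2, 5.4]
gripper_width: 0.0003
gripper_force: 2.8
```

```bash
python3 -m pendant '[[0,0,-10,0,0,0],[0,0,-50,0,0,0],[0,0,-100,0,0,0],[0,0,-150,0,0,0],[0,0,-180,0,0,0],[0,0,-180,0,0,0],[0,0,-180,0,0,0]]'
python3 - <<'E'
from h import *
im=r.capture("scene")[210:310,250:430]; cv2.imwrite("pics/s2.png",cv2.resize(im,None,fx=4,fy=4,interpolation=cv2.INTER_CUBIC)[:,:,::-1])
E
```

```text
time_s: 22.62
tcp_pos: [0.5876, -0.0867, 0.2447]
eef_rot: [-180.0, 0.0, -14.5]
contact_force: [-0.0, 0.6, 0.0]
gripper_width: 0.0004
gripper_force: 0.0
```

View pics/s2.png

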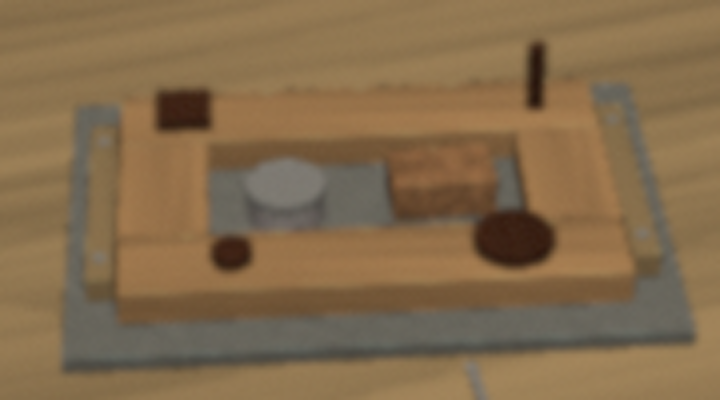

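All three caps sit on the frame: square (184,110), small round (231,252) and large round (513,238). The dowel at (537,75), the tin and the block have not moved.

```bash
python3 -c "
from plant import r
print(r.close_job())"
```

```text
the job is handed in; nothing more can be done
None
```

I pressed the three plugs home in order (large round, square, small round), with about 7 N or less at each stop reading; the dowel, tin and sanding block look unmoved, and I handed the job in at about 23 s, though the hand-in returned no verdict.

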